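# Run a vial carousel back to home on its index plunger

### The job

The vial carousel has read its last sample and must go back to home: first turn its selector knob clockwise until the white pointer line stands at the green dot, which takes the drive out of gear, and only then grip the black index plunger and pull it straight up, fully, to its stop. Keep it fully up, so that the pin neither drags nor drops in on the way, while the carousel's own spring runs the turntable all the way back to its home stop (orange mark on the turntable in line with the orange mark on the deck); do not push the turntable or the vials, and leave the other things on the bench where they are. Finish while still gripping the plunger and holding it fully up, the selector still at the green dot, because I shall then turn the turntable by hand to reload it.

Things in the scene. Friction and masses are not known exactly. Their poses are not given: they have to be found in the camera images.
- unit: The carousel unit: a white case with a grey deck, 200 x 290 x 55 mm, fixed to the bench. Origin: centre of its underside; x points from its front (blue band, red rocker) to its back, y to its left, z up. Turntable axis at (0, 50) mm, plunger axis at (50, 0), selector axis at (-45, -105). Highest part: the black reader head on a post, to 160 mm, within x -13..67, y 90..137 mm.
- selector_grip (a point): Grip point of the grey selector knob, on its vertical axis, 87 mm above the bench. The knob is an upright bar 42 mm long, 12 mm thick, its top 96 mm and its foot 63 mm above the bench, on a round skirt of 42 mm diameter. x axis: along the bar toward the end with the white pointer line (it turns with the knob); z up. Grip across the 12 mm.
- selector (a joint): Angle of the selector, rad, growing as it turns clockwise seen from above. Detents at 0, 0.42 and 0.84 (white ticks) and at 1.26 (the green dot, right of the ticks seen from the front); end stops at -0.15 and 1.41. It starts at one of the ticks, rests in the detents, and needs about 0.1 N m to leave one. Short of the green dot the drive stays in gear and holds the turntable.
- plunger_grip (a point): Grip point of the index plunger: centre of its upright round black knob (27 mm diameter, 30 mm tall), on its axis; 140 mm above the bench when seated. It rises with the knob, which is pulled straight up. Its aluminium bracket arm tops out at 112 mm, the vial caps near by at 109 mm, so fingers may reach 24 mm below this point. It does not turn.
- plunger (a joint): Lift of the plunger, m: 0 seated, with its 8 mm pin 8 mm deep in an index hole of the turntable; above 0.008 the pin is out; 0.013 fully up, at a firm stop. A spring pulls it down with 6 N seated and 12.5 N fully up; it does not stay up by itself.
- turntable (a joint): Angle, rad, that the turntable (aluminium disc, 170 mm diameter, top 82 mm above the bench, 12 index holes, white-capped vials) still has to turn back, clockwise seen from above, to its home stop at 0. It starts near 2.08 (four stations). With the drive out of gear and the pin out, a damped spring turns it home in about 3 s; if the pin comes down early it catches in a hole on the way.
- beaker_250: Clear glass-like beaker, 85 x 93 x 120 mm, standing on the bench to the right of the unit; origin at the centre of its underside. A bystander, not to be moved.
- timer: White bench timer with a display and three buttons, 38 x 64 x 61 mm, on the bench to the right; origin at the centre of its underside. A bystander, not to be moved.
- marker0: Black marker pen, 132 mm long, 14 mm thick, lying on the bench to the right of the unit; origin under its middle. A bystander, not to be moved.

How it is judged:
By the outcome, as a careful person would: the job done as asked, in the order asked, and still so for the second after the job is handed in, while the arm keeps its last pose, push and grip.
It also fails if it takes over 48 s, if anything falls off the work surface, if the arm or the gripper's body presses on something with over 40 N, if the wrist force passes 120 N, or if a joint passes its speed limit or range.

### The arm

A 7-joint arm with a two-finger parallel gripper is mounted at the origin on a cart in front of the work surface, level with it; the furniture and walls round the work are solid. World frame = base frame: x ahead of the robot, y to its left, z up, the work surface at z = 0. Lengths are in m, angles in rad, forces in N, time in s.
With the tool pointing down it reaches from about 0.425 to 0.925 m from the base axis. Payload 6.8 kg.
Tool frame: the origin (TCP) lies at the very end of the fingers, on their centre line; the grasp point (between the pads) lies 19 mm behind it (r.grip_point_offset is the distance from the TCP to the grasp point, in m); z points along the fingers, y is the line along which they close (so a half turn about z gives the same grasp; the last joint's range is limited). The gripper opens to 85 mm and grips with 20 to 120 N. Pads are 22 mm wide; open, the fingers measure 114 mm over their backs; the gripper's body (76 mm by 85 mm) begins 54 mm behind the grasp point. The pads swing forward as they close: fully open they stand 13 mm farther back than shut.
Start: joints at [1.042, 0.477, 0.022, 1.555, -0.011, 1.109, -0.083], TCP at [0.276, -0.616, 0.231] pointing down, gripper open.
Joint ranges: [-2.96, 2.96], [-0.34, 2.1], [-1.41, 1.46], [0.24, 2.44], [-1.37, 4.51], [0.17, 1.92], [-2.96, 2.96]. Speed limits (rad/s): [2.39, 2.39, 3.14, 3.14, 3.14, 3.14, 3.14].

### API

Orientations are given as a rotation vector (axis times angle).
In Python, from bench import status, eyes, r gives the robot as it stands.
- The arm moves only by the shell command python3 -m crank 'ROWS' [OPENING] [FORCE]. ROWS is JSON, a list of rows, each a list of 6 numbers: the shift along the tool's x, y, z normalised to -1 to 1, where 1 is 0.02 m, then the turn, a rotation vector about the tool's x, y, z normalised to -1 to 1, where 1 is 45 degrees. A call has 1 to 12 rows; each row shifts and turns the commanded pose from where the row before left it, along the tool's axes as they then stand; what a row does not reach is not made up. A row lasts 1/10 s, in which the tool goes at most 50 mm and 8.59 degrees, less where a joint would pass 70% of its speed; a pose out of reach is approached as far as the arm can. A call with a number of a shift or a turn outside -1 to 1 is refused whole. A call with a gripper value outside its range is refused whole. OPENING is the opening, from 0 (shut) to 1 (fully open), set as the call begins (- or left out, the last holds). The fingers move at their own pace and stop on an object; FORCE is the grip in N (left out, the last holds). Time passes only in rows, so rows that do not move let the fingers close. It gives the time, the measured TCP pose, the force, the opening and the grip force at its end, in the units of the state.
- status.get_obs(): the state, without advancing time (a new reading comes with each control period).
- eyes.grab_frame(name): name is "scene" or "top"; returns a dict with "image" (400x640x3 uint8, red, green, blue), "depth" (400x640 float32, m along the optical axis (not along the pixel's ray), 0 where there is no reading), "fovy" (degrees; the focal length in pixels is half the picture's height over the tangent of half this angle, whatever the lens; pixels are square), "cx", "cy" (the principal point, pixels), "world_to_cam" (4x4, takes a point from world to camera coordinates). Camera axes: x right, y up, looking along -z (the intrinsics and any distortion apply to the point x, -y, -z); pixel columns grow to the right and rows downward; lengths in m; the calibration is good to about 2 mm. A picture is of the moment at which its call begins.
- r.hand_in(): hands the job in; it is judged then, once.
The state is a dict: "clock": time; "joints": joint angles; "qvel": joint speeds; "tau": joint torques, N m; "tcp_pos": TCP position; "orientation": TCP orientation; "contact_force": force on the tool from outside, world axes, zero at the start; "moment": the same for the moment, N m; "grip_width": finger opening in m; "gripper_force": force on a finger pad.
Only numpy, scipy, OpenCV 4.12 (cv2) and the standard library are available. Lean on these libraries where they do the work, as an engineer would, in place of code of your own. Each camera call takes 0.05 s, during which the arm holds its last target. There are 200 camera calls.

## Working session

There is one attempt and no reset: what is moved stays moved. The work goes in short steps, Python scripts to look and compute and a shell command to move; the robot and the scene stay as the last step left them, time stands still between calls to the robot, and variables do not carry over. Pictures are saved under pics/ and viewed, at most 10 in all, crops included, and the job is handed in when it is done.

```bash
ls; mkdir -p pics
cat > h.py <<'E'
import numpy as np, cv2, pickle
from bench import status, eyes, r
def grab(name,fn):
    f=eyes.grab_frame(name); pickle.dump(f,open(fn+'.pkl','wb'))
    return f
def px2w(f,u,v,z=None,d=None):
    H=f['image'].shape[0]; fl=H/2/np.tan(np.radians(f['fovy'])/2)
    T=np.linalg.inv(f['world_to_cam'])
    ray=np.array([(u-f['cx'])/fl,-(v-f['cy'])/fl,-1.])
    o=T[:3,3]; w=T[:3,:3]@ray
    if z is not None: d=(z-o[2])/w[2]
    elif d is None: d=f['depth'][int(round(v)),int(round(u))]
    return o+d*w
def save(f,fn,box=None,s=1):
    im=f['image'][...,::-1]
    if box: im=im[box[1]:box[3],box[0]:box[2]]
    cv2.imwrite(fn,cv2.resize(im,None,fx=s,fy=s,interpolation=cv2.INTER_CUBIC))
E
python3 - <<'E'
from h import *
for n in('top','scene'):
    f=grab(n,n+'0'); save(f,f'pics/{n}0.png'); print({k:v for k,v in f.items() if k not in('image','depth')})
print(status.get_obs(), r.grip_point_offset)
E
```

```text
pics
{'fovy': 52.219319282703594, 'cx': 316.5468738802215, 'cy': 198.2693618514815, 'world_to_cam': array([[ 0.06071822, -0.99815298, -0.00198409, -0.08764723],
       [ 0.97438354,  0.05884085,  0.21705869, -0.52725294],
       [-0.21654103, -0.01511269,  0.97615654, -1.32240841],
       [ 0.        ,  0.        ,  0.        ,  1.        ]])}
{'fovy': 43.76084443356003, 'cx': 317.19407675258566, 'cy': 200.1153231629551, 'world_to_cam': array([[-0.59810713, -0.80140901,  0.00338516,  0.23128895],
       [ 0.49416763, -0.36547497,  0.78881328, -0.37462142],
       [-0.63092488,  0.47346769,  0.61462358, -0.93663867],
       [ 0.        ,  0.        ,  0.        ,  1.        ]])}
{'clock': 0.1, 'joints': array([ 1.04188384,  0.47776254,  0.02236814,  1.55634365, -0.01150342,
        1.10929844, -0.08307503]), 'qvel': array([ 0.00140032, -0.00103581,  0.00035214, -0.00239961,  0.00018815,
       -0.00065879, -0.00034445]), 'tau': array([ 5.32342965e-03, -5.97762179e+01,  1.61451392e+00, -2.81954384e+01,
        1.29460066e-02,  5.07084100e-03, -5.04835862e-05]), 'tcp_pos': array([ 0.27549815, -0.61563634,  0.23039696]), 'orientation': array([-3.07072353e+00, -6.55839351e-01,  7.53657674e-04]), 'contact_force': array([ 0.26204695,  0.1226534 , -1.03404477]), 'moment': array([-0.00538998, -0.01230977, -0.0120285 ]), 'gripper_force': 0.0, 'grip_width': 0.08569617285546577} 0.0187
```

View pics/top0.png

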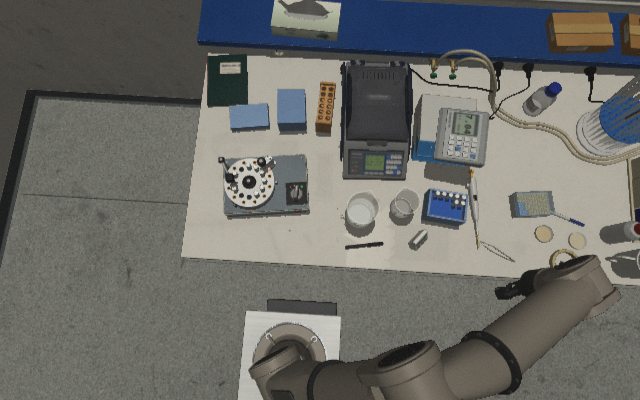

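View pics/scene0.png

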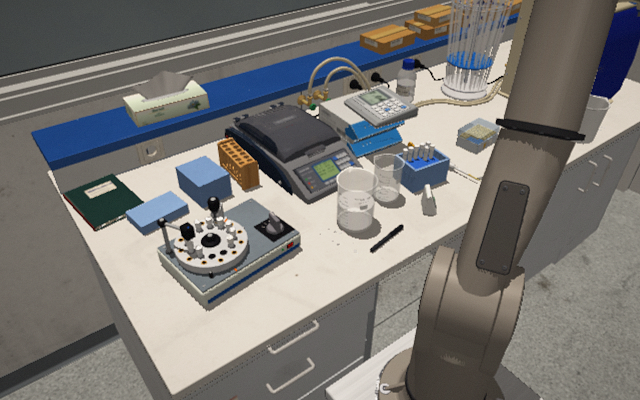

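The top view shows the unit at about (265,185), with the selector near (296,193). The scene view shows the black plunger knob near (214,204) and the selector near (275,228). Next I'll enlarge both.

Run:
```python
from h import *
t=pickle.load(open('top0.pkl','rb')); s=pickle.load(open('scene0.pkl','rb'))
a=cv2.resize(t['image'][145:225,215:315],None,fx=8,fy=7.5*1.0667*8/8,interpolation=cv2.INTER_CUBIC)
a=cv2.resize(t['image'][148:222,215:315],None,fx=8,fy=8,interpolation=cv2.INTER_CUBIC)
cv2.imwrite('pics/topc.png',a[...,::-1])
save(s,'pics/scenec.png',(150,190,310,310),5)
```

```text
(no output)
```

View pics/topc.png

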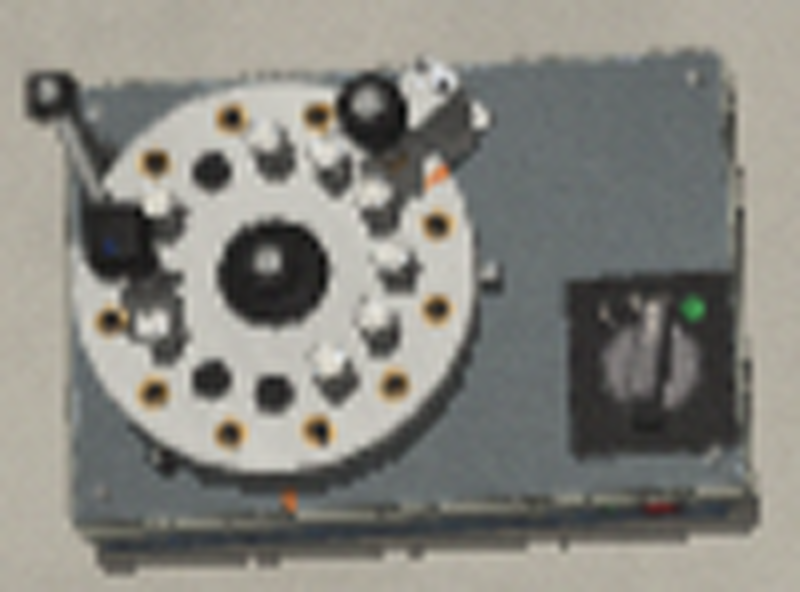

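View pics/scenec.png

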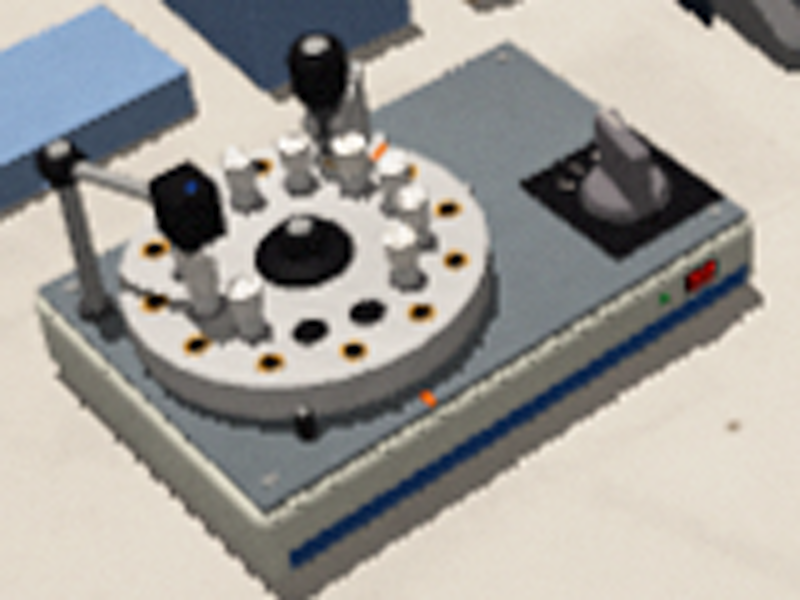

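```bash
cat > fit.py <<'E'
from h import *
from scipy.optimize import least_squares
t=pickle.load(open('top0.pkl','rb')); s=pickle.load(open('scene0.pkl','rb'))
T=lambda u,v:(t,215+(u+.5)/8-.5,148+(v+.5)/8-.5)
S=lambda u,v:(s,150+(u+.5)/5-.5,190+(v+.5)/5-.5)
def proj(f,P):
    H=f['image'].shape[0]; fl=H/2/np.tan(np.radians(f['fovy'])/2)
    c=f['world_to_cam']@np.append(P,1); return np.array([f['cx']+fl*c[0]/-c[2],f['cy']-fl*c[1]/-c[2]])
obs=[(T(722,55),(.1,-.145,.055)),(T(75,88),(.1,.145,.055)),(T(75,522),(-.1,.145,.055)),(T(745,492),(-.1,-.145,.055)),
(T(276,276),(0,.05,.082)),(T(371,112),(.05,0,.145)),(T(652,365),(-.045,-.105,.065)),
(S(508,45),(.1,-.145,.055)),(S(265,515),(-.1,.145,.055)),(S(745,215),(-.1,-.145,.055)),(S(40,300),(.1,.145,.055)),(S(318,72),(.05,0,.140)),(S(305,262),(0,.05,.082))]
def W(p,P):
    c,s_=np.cos(p[2]),np.sin(p[2]); return np.array([p[0]+c*P[0]-s_*P[1],p[1]+s_*P[0]+c*P[1],P[2]])
def res(p): return np.concatenate([proj(f,W(p,P))-[u,v] for (f,u,v),P in obs])
p=least_squares(res,[.6,.1,0],loss='soft_l1').x
if __name__=='__main__':
    print(p); print(res(p).reshape(-1,2).round(1).tolist())
    sg=W(p,(-.045,-.105,.087)); pg=W(p,(.05,0,.14)); print('sel',sg,'plg',pg,np.hypot(*pg[:2]),np.hypot(*sg[:2]))
    for n,(u,v),z in(('green',(693,308),.056),('tick',(605,315),.056),('barend',(656,305),.096),('barback',(648,425),.096)):
        q=px2w(*T(u,v),z=z)-sg; print(n,q[:2],'ang world',np.degrees(np.arctan2(q[1],q[0])))
    for n,(u,v),z in(('S barend',(608,115),.096),('S barback',(640,175),.096)):
        q=px2w(*S(u,v),z=z)-sg; print(n,q[:2],np.degrees(np.arctan2(q[1],q[0])))
E
python3 fit.py
```

```text
[0.57253208 0.12556462 0.1270429 ]
[[0.1, -1.3], [-2.5, -0.1], [-1.6, 2.4], [0.8, 0.5], [-0.6, 0.5], [-0.7, 0.1], [-0.4, 0.6], [0.3, -2.9], [-0.3, 0.9], [3.3, -1.3], [-2.8, -2.5], [0.2, -1.8], [0.4, -1.5]]
sel [0.54119839 0.01570926 0.087     ] plg [0.62212912 0.13189969 0.14      ] 0.6359576838840801 0.5414263361357551
green [ 0.03020034 -0.01640199] ang world -28.506661868930195
tick [0.02487414 0.0208131 ] ang world 39.92045324448992
barend [ 0.020514   -0.00328007] ang world -9.084352898920166
barback [-0.0303453  -0.00362591] ang world -173.18612875116628
S barend [1.33796923e-02 1.25089139e-05] 0.05356683464385695
S barback [-0.03368197  0.01205897] 160.30139410358223
```

```bash
cat > fit2.py <<'E'
from fit import *
k=lambda P,i:(P[0]-np.sign(P[0])*i,P[1]-np.sign(P[1])*i,P[2]) if abs(P[1])>.14 else P
def res2(p): return np.concatenate([(proj(f,W(p,k(P,p[3])))-[u,v])*(1 if abs(P[1])>.14 else 2)for (f,u,v),P in obs])
p=least_squares(res2,[.57,.125,.12,0],loss='soft_l1',x_scale=[1,1,1,.01]).x
E
python3 - <<'E'
from fit2 import *
print(p,res2(p).reshape(-1,2).round(1).tolist())
sg=W(p,(-.045,-.105,.087)); pg=W(p,(.05,0,.14)); print('sel',sg,'plg',pg)
# depth check
d=px2w(*T(369,100)); print('plunger depth pt',d); print('turntable',px2w(*T(276,215)),'selskirt',px2w(*T(620,370)),'bar',px2w(*T(654,365)))
for n,(u,v),z in(('green',(693,308),.056),('tick',(605,315),.056),('barend',(656,305),.096),('barback',(648,425),.096)):
    q=px2w(*T(u,v),z=z)-sg; print(n,q[:2],'ang world',np.degrees(np.arctan2(q[1],q[0])))
# cloud of points above z=.125 near plunger ; bar points
v,u=np.mgrid[150:200,250:275]
P=np.array([px2w(t,a,b) for a,b in zip(u.ravel(),v.ravel())]); m=P[:,2]>.142; print(P[m&(np.hypot(*(P[:,:2]-pg[:2]).T)<.03)].mean(0),m.sum())
v,u=np.mgrid[180:205,285:310]
P=np.array([px2w(t,a,b) for a,b in zip(u.ravel(),v.ravel())]); m=P[:,2]>.085; Q=P[m];print(Q.mean(0),m.sum(),Q.round(3).tolist())
from scipy.spatial.transform import Rotation as R
o=status.get_obs(); print(R.from_rotvec(o['orientation']).as_matrix().round(3))
E
```

```text
[0.57287058 0.12561932 0.12371715 0.00458182] [[-1.0, 0.1], [-1.1, 0.9], [-0.3, 0.7], [-0.7, -0.7], [-1.3, 0.8], [-1.3, 0.0], [-1.0, 1.2], [0.2, -1.4], [-0.0, -1.6], [0.6, -1.2], [-0.2, -2.7], [0.4, -3.8], [0.6, -3.2]]
sel [0.54117171 0.01586877 0.087     ] plg [0.62248842 0.1317894  0.14      ]
plunger depth pt [0.62580544 0.12997713 0.1507999 ]
turntable [0.59470304 0.17589175 0.08151169] selskirt [0.5416613  0.02809907 0.05946878] bar [0.53691732 0.01163251 0.09302779]
green [ 0.03022702 -0.01656151] ang world -28.718517467888354
tick [0.02490082 0.02065359] ang world 39.67347179718917
barend [ 0.02054068 -0.00343958] ang world -9.506099844174754
barback [-0.03031862 -0.00378542] ang world -172.88318047765478
[0.6221902  0.12979105 0.14921748] 59
[0.52304916 0.00942756 0.17023006] 52 [[0.561, 0.018, 0.094], [0.56, 0.014, 0.098], [0.561, 0.011, 0.095], [0.558, 0.018, 0.092], [0.557, 0.014, 0.098], [0.556, 0.01, 0.101], [0.558, 0.008, 0.093], [0.552, 0.017, 0.101], [0.554, 0.014, 0.096], [0.555, 0.011, 0.091], [0.557, 0.008, 0.085], [0.551, 0.02, 0.092], [0.55, 0.017, 0.095], [0.55,
[... 251 characters left out ...]
019, 0.099], [0.54, 0.016, 0.097], [0.541, 0.013, 0.094], [0.541, 0.01, 0.093], [0.537, 0.019, 0.094], [0.537, 0.016, 0.094], [0.537, 0.013, 0.093], [0.539, 0.01, 0.089], [0.533, 0.019, 0.095], [0.534, 0.016, 0.093], [0.533, 0.012, 0.096], [0.536, 0.01, 0.086], [0.53, 0.022, 0.092], [0.53, 0.019, 0.094], [0.529, 0.015, 0.102], [0.529, 0.012, 0.1], [0.233, -0.076, 1.405], [0.527, 0.022, 0.093], [0.526, 0.018, 0.096], [0.526, 0.015, 0.097], [0.527, 0.012, 0.094], [0.233, -0.076, 1.405], [0.523, 0.022, 0.093], [0.523, 0.018, 0.094], [0.523, 0.015, 0.095], [0.524, 0.012, 0.093], [0.521, 0.015, 0.091], [0.522, 0.012, 0.085]]
[[ 0.913  0.409 -0.001]
 [ 0.409 -0.913  0.001]
 [-0.    -0.002 -1.   ]]
```

```bash
python3 -m crank '[[1,-0.94,0,0,0,0],[1,-0.94,0,0,0,0],[1,-0.94,0,0,0,0],[1,-0.94,0,0,0,0],[1,-0.94,0,0,0,0],[1,-0.94,0,0,0,0],[1,-0.94,0,0,0,0],[1,-0.94,0,0,0,0],[1,-0.94,0,0,0,0],[1,-0.94,0,0,0,0],[1,-0.94,0,0,0,0],[1,-0.94,0,0,0,0]]' 0.5 40
python3 -m crank '[[1,-0.94,0,0,0,0],[1,-0.94,0,0,0,0],[1,-0.94,0,0,0,0],[1,-0.94,0,0,0,0],[1,-0.94,0,0,0,0],[1,-0.94,0,0,0,0],[1,-0.94,0,0,0,0],[1,-0.94,0,0,0,0],[1,-0.94,0,0,0,0],[1,-0.94,0,0,0,0],[1,-0.94,0,0,0,0],[1,-0.94,0,0,0,0]]'
python3 -m crank '[[0,0,0,0,0,0.16],[0,0,0,0,0,0.16],[0,0,0,0,0,0.16],[0,0,0,0,0,0.164],[0,0,0,0,0,0]]'
cat > go.py <<'E'
import sys; from h import *
from scipy.spatial.transform import Rotation as R
def rel(x,y,z):
    o=status.get_obs(); M=R.from_rotvec(o['orientation']).as_matrix()
    print('t',o['clock'],'tcp',o['tcp_pos'].round(4),'xdir',np.degrees(np.arctan2(M[1,0],M[0,0])).round(2),'tilt',M[:,2].round(3),'need units',(M.T@(np.array([x,y,z])-o['tcp_pos'])/.02).round(2),'F',o['contact_force'].round(1),'M',o['moment'].round(2),'grip',o['grip_width'].round(4),o['gripper_force'].round(1),'q',o['joints'].round(2))
if __name__=='__main__': rel(*map(float,sys.argv[1:]))
E
python3 go.py .541 .015 .070
```

```text
clock: 1.3
tcp_pos: [0.4027, -0.311, 0.231]
orientation: [-3.072, -0.656, 0.001]
contact_force: [0.3, -0.6, 0.1]
grip_width: 0.0426
gripper_force: 0.0
clock: 2.5
tcp_pos: [0.5296, -0.0073, 0.231]
orientation: [-3.072, -0.656, 0.001]
contact_force: [0.8, 0.9, -0.1]
grip_width: 0.0427
gripper_force: 0.0
clock: 3.0
tcp_pos: [0.5293, -0.0082, 0.231]
orientation: [3.138, -0.135, -0.001]
contact_force: [0.2, -0.2, -0.9]
grip_width: 0.043
gripper_force: 0.0Traceback (most recent call last):
  File "go.py", line 6, in <module>
    if __name__=='__main__': rel(*map(float,sys.argv[1:]))
                             ~~~^^^^^^^^^^^^^^^^^^^^^^^^^^
  File "go.py", line 5, in rel
    print('t',o['clock'],'tcp',o['tcp_pos'].round(4),'xdir',np.degrees(np.arctan2(M[1,0],M[0,0])).round(2),'tilt',M[:,2].round(3),'need units',(M.T@(np.array([x,y,z])-o['tcp_pos'])/.02).round(2),'F',o['contact_force'].round(1),'M',o['moment'].round(2),'grip',o['grip_width'].round(4),o['gripper_force'].round(1),'q',o['joints'].round(2))
                                                                                                                                                                                                                                                                   ^^^^^^^^^^^^^^^^^^^^^
AttributeError: 'float' object has no attribute 'round'
```

```bash
sed -i "s/o\['grip_width'\].round(4),o\['gripper_force'\].round(1)/o['grip_width'],o['gripper_force']/" go.py
python3 -m crank '[[0.24,-0.6,0,0,0,0],[0.24,-0.6,0,0,0,0],[0,0,1,0,0,0],[0,0,1,0,0,0],[0,0,1,0,0,0],[0,0,1,0,0,0],[0,0,0.8,0,0,0],[0,0,0,0,0,0]]'
python3 go.py .541 .015 .070
python3 -c "
from h import *
f=grab('scene','s1'); save(f,'pics/s1.png',(210,150,340,280),4)"
```

```text
clock: 3.8
tcp_pos: [0.54, 0.0161, 0.1332]
orientation: [-3.139, 0.129, 0.006]
contact_force: [-1.3, -0.6, 0.3]
grip_width: 0.0428
gripper_force: 0.0
t 3.8 tcp [0.54   0.0161 0.1332] xdir -4.7 tilt [-0.004  0.    -1.   ] need units [0.07 0.05 3.16] F [-1.3 -0.6  0.3] M [-0.02  0.02  0.02] grip 0.042786143790756265 0.0 q [ 0.06  0.39 -0.26  1.95  0.13  0.82 -1.92]
```

View pics/s1.png

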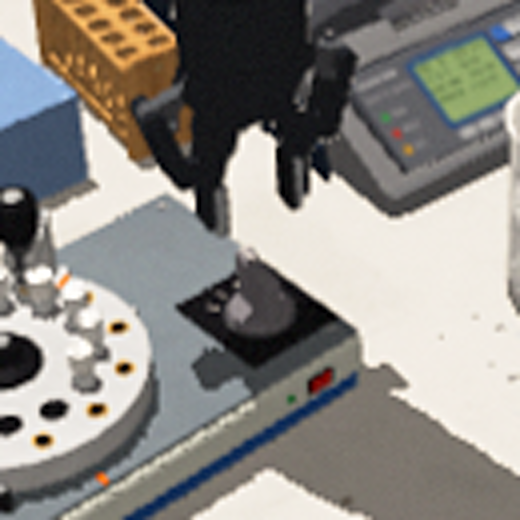

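The fingertips, at (215,215) and (290,195) in the crop, straddle the selector bar at about (262,270), so I'll go down and grip.

```bash
python3 -m crank '[[0.07,0.05,0.8,0,0,0],[0,0,0.8,0,0,0],[0,0,0.8,0,0,0],[0,0,0.75,0,0,0],[0,0,0,0,0,0]]'
python3 go.py .541 .015 .070
python3 -m crank '[[0,0,0,0,0,0],[0,0,0,0,0,0],[0,0,0,0,0,0],[0,0,0,0,0,0],[0,0,0,0,0,0],[0,0,0,0,0,0]]' 0 40
python3 go.py .541 .015 .070
```

```text
clock: 4.35
tcp_pos: [0.5422, 0.0143, 0.0717]
orientation: [-3.139, 0.132, 0.002]
contact_force: [-0.3, -0.3, -0.5]
grip_width: 0.0427
gripper_force: 0.0
t 4.35 tcp [0.5422 0.0143 0.0717] xdir -4.8 tilt [-0.002  0.    -1.   ] need units [-0.06 -0.03  0.09] F [-0.3 -0.3 -0.5] M [ 0.01  0.04 -0.  ] grip 0.0426803787261525 0.0 q [ 0.05  0.48 -0.23  1.99  0.17  0.69 -1.95]
clock: 4.95
tcp_pos: [0.5437, 0.0151, 0.0738]
orientation: [-3.137, 0.132, -0.004]
contact_force: [-0.7, 3.5, 6.4]
grip_width: 0.0107
gripper_force: 42.4
t 4.95 tcp [0.5437 0.0151 0.0738] xdir -4.82 tilt [ 0.003  0.001 -1.   ] need units [-0.14  0.02  0.19] F [-0.7  3.5  6.4] M [ 0.65  0.17 -0.1 ] grip 0.01071660437670634 42.40052103996277 q [ 0.05  0.48 -0.24  1.99  0.17  0.69 -1.95]
```

```bash
python3 -m crank '[[0,0,-0.1,0,0,0.1],[0,0,-0.05,0,0,0.1],[0,0,0,0,0,0.1],[0,0,0,0,0,0.1],[0,0,0,0,0,0.1],[0,0,0,0,0,0.04],[0,0,0,0,0,0],[0,0,0,0,0,0]]'
python3 go.py .541 .015 .070
```

```text
clock: 5.75
tcp_pos: [0.5433, 0.0144, 0.074]
orientation: [-3.039, 0.79, -0.002]
contact_force: [8.7, 3.0, -20.7]
grip_width: 0.0111
gripper_force: 42.3
t 5.75 tcp [0.5433 0.0144 0.074 ] xdir -29.12 tilt [ 0.002  0.001 -1.   ] need units [-0.11  0.03  0.2 ] F [  8.7   3.  -20.7] M [ 0.46 -1.78 -0.07] grip 0.01106905499763686 42.29719877243042 q [-0.04  0.47 -0.13  1.99  0.09  0.68 -2.3 ]
```

```bash
python3 -m crank '[[0,0,0,0,0,0],[0,0,0,0,0,0],[0,0,0,0,0,0],[0,0,0,0,0,0]]' 0.5
python3 -m crank '[[0,0,-1,0,0,0],[0,0,-1,0,0,0],[0,0,-1,0,0,0],[0,0,-1,0,0,0],[0,0,-1,0,0,0],[0,0,-1,0,0,0],[0,0,0,0,0,0]]'
python3 go.py .622 .1305 .19
python3 -c "
from h import *
f=grab('scene','s2'); save(f,'pics/s2.png',(180,170,310,270),6)"
```

```text
clock: 6.15
tcp_pos: [0.5426, 0.0135, 0.0757]
orientation: [3.04, -0.792, 0.001]
contact_force: [-0.4, 1.0, -0.0]
grip_width: 0.0426
gripper_force: 0.0
clock: 6.85
tcp_pos: [0.5443, 0.0138, 0.1983]
orientation: [-3.039, 0.791, -0.008]
contact_force: [0.9, 0.1, 0.1]
grip_width: 0.0425
gripper_force: 0.0
t 6.85 tcp [0.5443 0.0138 0.1983] xdir -29.19 tilt [ 0.006  0.    -1.   ] need units [ 0.55 -6.99  0.44] F [0.9 0.1 0.1] M [-0.02 -0.04  0.01] grip 0.042477384221899984 0.0 q [-0.02  0.3  -0.14  1.9   0.05  0.94 -2.27]
```

View pics/s2.png

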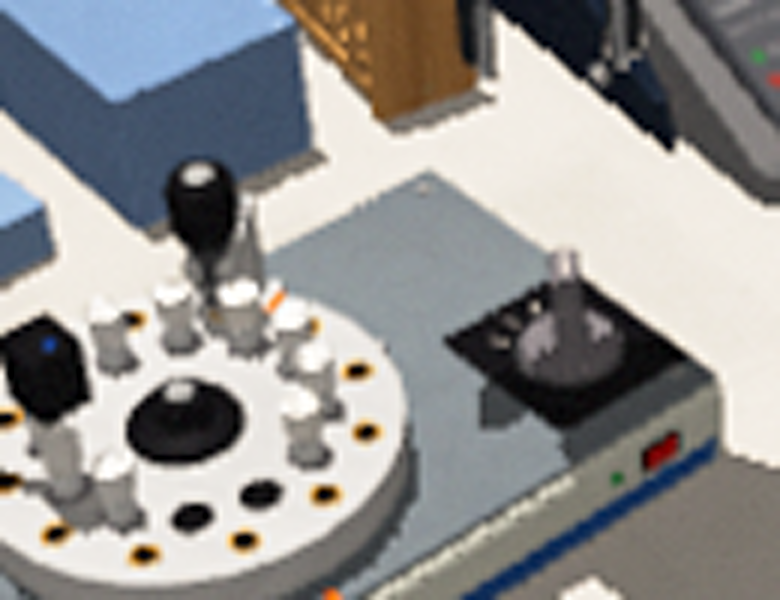

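The pointer now stands past the three ticks at (505-540,305-345), and the bar at (565,265) hides the green dot, so I'll confirm that later from above. Next is the plunger.

```bash
python3 -m crank '[[0.08,-1,0,0,0,0],[0.08,-1,0,0,0,0],[0.08,-1,0,0,0,0],[0.08,-1,0,0,0,0],[0.08,-1,0,0,0,0],[0.08,-1,0,0,0,0],[0.07,-1,0,0,0,0],[0,0,0,0,0,0],[0,0,0,0,0,0]]' 0.65 80
python3 go.py .622 .1305 .124
python3 - <<'E'
from h import *
f=grab('scene','s3'); g=grab('top','t3')
a=cv2.resize(f['image'][150:270,170:300],(520,480),interpolation=cv2.INTER_CUBIC)
b=cv2.resize(g['image'][175:210,275:315],(280,245),interpolation=cv2.INTER_CUBIC)
c=np.zeros((480,800,3),np.uint8); c[:,:520]=a; c[:245,520:]=b
cv2.imwrite('pics/c3.png',c[...,::-1])
E
```

```text
clock: 7.8
tcp_pos: [0.62, 0.1314, 0.1944]
orientation: [3.04, -0.789, -0.002]
contact_force: [0.0, -0.3, -0.2]
grip_width: 0.0553
gripper_force: 0.0
t 7.8 tcp [0.62   0.1314 0.1944] xdir -29.09 tilt [-0.001 -0.    -1.   ] need units [ 0.11 -0.01  3.52] F [ 0.  -0.3 -0.2] M [-0.03  0.06  0.03] grip 0.055272921251040906 0.0 q [-0.19  0.45 -0.16  1.69  0.08  1.01 -2.46]
```

View pics/c3.png

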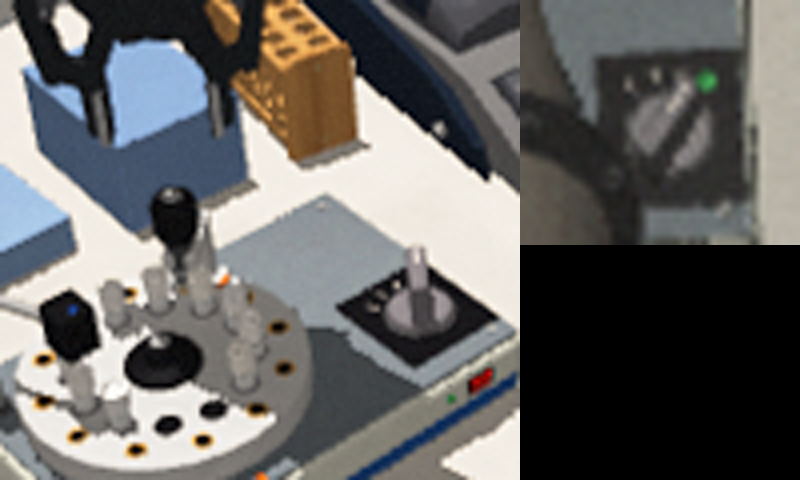

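The top inset shows the pointer at the green dot (708,80). In the scene view the fingers are centred near (160,135), above the knob at (175,205), so I'll check the alignment numerically.

Run:
```python
from fit2 import *
for P in [(.62,.1314,.1944),(.622,.1305,.14),(.62,.1314,.14)]: 
    q=proj(s,P); print(P,q,(q-[170,150])*4)
```

```text
(0.62, 0.1314, 0.1944) [211.09162337 184.00149937] [164.36649349 136.00599748]
(0.622, 0.1305, 0.14) [213.96864701 202.01663085] [175.87458805 208.0665234 ]
(0.62, 0.1314, 0.14) [214.02145112 202.57550088] [176.08580447 210.3020035 ]
```

Those agree, so I'll go down and grip.

```bash
python3 -m crank '[[0.11,0,0.8,0,0,0],[0,0,0.8,0,0,0],[0,0,0.8,0,0,0],[0,0,0.8,0,0,0],[0,0,0.3,0,0,0],[0,0,0,0,0,0]]'
python3 go.py .622 .1305 .124
python3 -m crank '[[0,0,0,0,0,0],[0,0,0,0,0,0],[0,0,0,0,0,0],[0,0,0,0,0,0],[0,0,0,0,0,0],[0,0,0,0,0,0]]' 0 80
python3 go.py .622 .1305 .124
```

```text
clock: 8.5
tcp_pos: [0.6214, 0.1292, 0.1238]
orientation: [3.039, -0.791, -0.003]
contact_force: [-1.2, -0.5, -0.3]
grip_width: 0.0557
gripper_force: 0.0
t 8.5 tcp [0.6214 0.1292 0.1238] xdir -29.17 tilt [-0.002 -0.001 -1.   ] need units [-0.01 -0.07 -0.01] F [-1.2 -0.5 -0.3] M [-0.02  0.02  0.  ] grip 0.055674039928135965 0.0 q [-0.19  0.53 -0.16  1.74  0.1   0.88 -2.47]
clock: 9.1
tcp_pos: [0.6236, 0.1309, 0.1267]
orientation: [-3.038, 0.789, -0.004]
contact_force: [2.7, 4.8, 5.6]
grip_width: 0.0242
gripper_force: 78.9
t 9.1 tcp [0.6236 0.1309 0.1267] xdir -29.14 tilt [ 0.003  0.002 -1.   ] need units [-0.06  0.06  0.14] F [2.7 4.8 5.6] M [ 0.83 -0.46 -0.01] grip 0.024228036801680834 78.94300587940961 q [-0.19  0.53 -0.16  1.74  0.1   0.88 -2.47]
```

```bash
python3 -m crank '[[0,0,-0.2,0,0,0],[0,0,-0.2,0,0,0],[0,0,-0.2,0,0,0],[0,0,-0.1,0,0,0],[0,0,0,0,0,0]]'
python3 go.py .622 .1305 .124
```

```text
clock: 9.6
tcp_pos: [0.6233, 0.1309, 0.1383]
orientation: [-3.038, 0.789, -0.003]
contact_force: [8.5, 6.2, -12.0]
grip_width: 0.0243
gripper_force: 79.1
t 9.6 tcp [0.6233 0.1309 0.1383] xdir -29.12 tilt [ 0.003  0.002 -1.   ] need units [-0.05  0.05  0.71] F [  8.5   6.2 -12. ] M [ 1.23 -2.   -0.03] grip 0.024335081610407778 79.14784309759852 q [-0.19  0.51 -0.16  1.73  0.1   0.9  -2.47]
```

```bash
python3 -m crank '[[0,0,-0.1,0,0,0],[0,0,-0.1,0,0,0],[0,0,0,0,0,0]]'
python3 go.py .622 .1305 .124;python3 -m crank '[[0,0,-0.1,0,0,0],[0,0,0,0,0,0]]'
python3 go.py .622 .1305 .124
```

```text
clock: 9.9
tcp_pos: [0.6232, 0.1309, 0.14]
orientation: [-3.038, 0.789, -0.002]
contact_force: [15.5, 7.3, -25.0]
grip_width: 0.024
gripper_force: 81.6
t 9.9 tcp [0.6232 0.1309 0.14  ] xdir -29.11 tilt [ 0.002  0.002 -1.   ] need units [-0.04  0.05  0.8 ] F [ 15.5   7.3 -25. ] M [ 1.6  -3.23  0.01] grip 0.02396252508234774 81.60232922527939 q [-0.19  0.51 -0.16  1.73  0.1   0.91 -2.46]
clock: 10.1
tcp_pos: [0.6231, 0.1308, 0.1401]
orientation: [-3.039, 0.789, -0.001]
contact_force: [20.3, 10.0, -36.8]
grip_width: 0.0238
gripper_force: 82.2
t 10.1 tcp [0.6231 0.1308 0.1401] xdir -29.11 tilt [ 0.001  0.002 -1.   ] need units [-0.04  0.04  0.81] F [ 20.3  10.  -36.8] M [ 1.87 -4.31 -0.02] grip 0.023819508267791757 82.15699577238411 q [-0.19  0.51 -0.16  1.73  0.1   0.91 -2.46]
```

```bash
python3 -m crank '[[0.04,-0.05,0,0,0,0],[0,0,0,0,0,0],[0,0,0,0,0,0],[0,0,0,0,0,0],[0,0,0,0,0,0],[0,0,0,0,0,0],[0,0,0,0,0,0],[0,0,0,0,0,0],[0,0,0,0,0,0],[0,0,0,0,0,0],[0,0,0,0,0,0],[0,0,0,0,0,0]]'
for i in 1 2; do python3 -m crank '[[0,0,0,0,0,0],[0,0,0,0,0,0],[0,0,0,0,0,0],[0,0,0,0,0,0],[0,0,0,0,0,0],[0,0,0,0,0,0],[0,0,0,0,0,0],[0,0,0,0,0,0],[0,0,0,0,0,0],[0,0,0,0,0,0],[0,0,0,0,0,0],[0,0,0,0,0,0]]' >/dev/null; done
python3 go.py .622 .1305 .124
python3 - <<'E'
from h import *
f=grab('scene','s4'); g=grab('top','t4')
a=cv2.resize(f['image'][170:310,150:310],(560,490),interpolation=cv2.INTER_CUBIC)
b=cv2.resize(g['image'][175:210,280:310],(240,280),interpolation=cv2.INTER_CUBIC)
c=np.zeros((490,800,3),np.uint8); c[:,:560]=a; c[:280,560:]=b
cv2.imwrite('pics/c4.png',c[...,::-1])
E
```

```text
clock: 11.3
tcp_pos: [0.6232, 0.1309, 0.1401]
orientation: [-3.04, 0.789, 0.003]
contact_force: [15.7, 8.1, -34.7]
grip_width: 0.0242
gripper_force: 82.5
t 13.7 tcp [0.6232 0.1309 0.1401] xdir -29.11 tilt [-0.001  0.001 -1.   ] need units [-0.04  0.05  0.8 ] F [ 16.3   7.9 -33.5] M [ 1.7  -3.48 -0.01] grip 0.024222331193331243 82.49886531382799 q [-0.19  0.51 -0.16  1.72  0.1   0.91 -2.46]
```

View pics/c4.png

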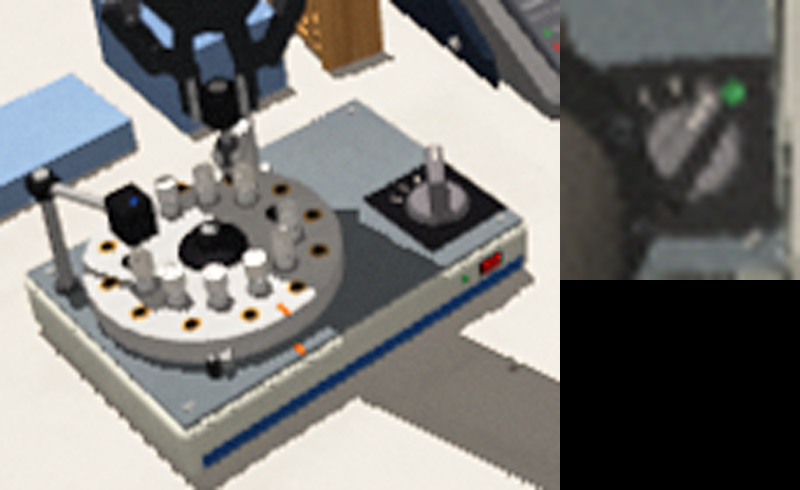

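The turntable mark at (283,310) has come round to the deck mark at (300,348), and the selector is still at the green dot. I'll check the mark alignment and that the table has stopped.

```bash
python3 -m crank '[[0,0,0,0,0,0],[0,0,0,0,0,0],[0,0,0,0,0,0],[0,0,0,0,0,0],[0,0,0,0,0,0],[0,0,0,0,0,0],[0,0,0,0,0,0],[0,0,0,0,0,0],[0,0,0,0,0,0],[0,0,0,0,0,0]]'
python3 - <<'E'
from fit2 import *
c=W(p,(0,.05,.082))
f4=pickle.load(open('s4.pkl','rb')); f5=grab('scene','s5')
for f in(f4,f5):
    im=f['image'].astype(int); m=(im[...,0]>190)&(im[...,1]<150)&(im[...,2]<90); m[:,:215]=0; m[:250]=0; m[290:]=0; m[:,250:]=0
    n,l,st,ce=cv2.connectedComponentsWithStats(m.astype(np.uint8))
    for i in range(1,n):
        for z in(.082,.055):
            q=px2w(f,*ce[i],z=z)-c; print(ce[i].round(1),st[i,4],z,np.hypot(*q[:2]).round(3),np.degrees(np.arctan2(q[1],q[0])).round(1))
print(abs(f4['image'].astype(int)-f5['image'])[220:290,160:250].mean())
E
```

```text
clock: 14.8
tcp_pos: [0.6232, 0.1309, 0.1401]
orientation: [-3.04, 0.789, 0.003]
contact_force: [16.2, 8.8, -34.1]
grip_width: 0.0238
gripper_force: 82.5
[231.  258.2] 4 0.082 0.08 -173.6
[231.  258.2] 4 0.055 0.058 -159.6
[219. 260.] 1 0.082 0.07 167.5
[219. 260.] 1 0.055 0.043 173.4
[235.2 269.2] 6 0.082 0.115 179.9
[235.2 269.2] 6 0.055 0.091 -173.3
[231.  258.2] 4 0.082 0.08 -173.6
[231.  258.2] 4 0.055 0.058 -159.6
[219. 260.] 1 0.082 0.07 167.5
[219. 260.] 1 0.055 0.043 173.4
[235.2 269.2] 6 0.082 0.115 179.9
[235.2 269.2] 6 0.055 0.091 -173.3
1.4646031746031747
```

The marks line up (-173.6° against -173.3°), the table is still, and the plunger is held at its stop. I'll hand in.

```bash
python3 -c "
from bench import r
print(r.hand_in())"
```

```text
the job is handed in; nothing more can be done
None
```

The job is handed in: the selector was turned to the green dot first, then the plunger was pulled up to its stop, where the gripper still holds it; the turntable ran home, its orange marks in line to within about 0.3°.

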